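# Load the bolting jig: nudge a nut into its nest and shut the keeper

### The arm

A 6-joint arm with a two-finger parallel gripper is mounted at the origin on the work surface; the furniture and walls round the work are solid. World frame = base frame: x ahead of the robot, y to its left, z up, the work surface at z = 0. Lengths are in m, angles in degrees, forces in N, time in s.
With the tool pointing down it reaches from about 0.375 to 0.75 m from the base axis. Payload 9 kg.
Tool frame: the origin (TCP) lies midway between the tips of the shut fingers; the grasp point (between the pads) lies 19 mm behind it; z points along the fingers, y is the direction in which the jaws open and shut (so a half turn about z gives the same grasp; the last joint's range is limited). The gripper opens to 85 mm and grips with 20 to 120 N. Pads are 22 mm wide; open, the fingers measure 114 mm over their backs; the gripper's body (76 mm by 85 mm) begins 54 mm behind the grasp point. The pads swing forward as they close: fully open they stand 13 mm farther back than shut.
Start: joints at [-83.119, 5.964, 5.575, 89.605, 0, 77.527], TCP at [0.199, -0.566, 0.231] pointing down, gripper open.
Joint ranges: [-171.21, 171.21], [-48.23, 106.86], [-62.78, 66.21], [-105.2, 120.99], [-86.42, 89.51], [-180, 180]. Speed limits (degrees/s): [127.2, 127.2, 147.25, 180, 180, 180].

### API

Orientations are given as a 3x3 rotation matrix whose columns are the frame's x, y, z axes.
In Python, from bench import r gives the robot as it stands.
- The arm moves only by the tool carry_out, never from a script. Its argument "motion" is a list that holds one entry, the list of rows, each a list of 4 numbers: the shift along the tool's x, y, z in units of 25 cm (1.0 is 25 cm), then the turn about the tool's z in units of 45 degrees (1.0 is 45 degrees). A call has 1 to 10 rows; each row is the pose to reach, as a shift and turn from the pose commanded when the call began, along the tool's axes at that moment; what a row does not reach only later rows make up. A row lasts 1/8 s, in which the tool goes at most 62.5 mm and 10.7 degrees, less where a joint would pass 70% of its speed; a pose out of reach is approached as far as the arm can. A call with a number of a shift or a turn outside -1 to 1 is refused whole. A call with a gripper value outside its range is refused whole. "jaw" is the closure, from 0 (fully open) to 1 (shut), set as the call begins (left out, the last holds). The fingers move at their own pace and stop on an object; "grip_force" is the grip in N (left out, the last holds). Time passes only in rows, so rows that repeat a pose let the fingers close. It gives the time, the measured TCP pose, the force and the opening at its end, in the units of the state.
- r.read_state(): the state, without advancing time (a new reading comes with each control period).
- r.snapshot(name): name is "side" or "top"; returns (picture, depth): 420x560x3 uint8, red, green, blue; 420x560 float32, m along the optical axis (not along the pixel's ray), 0 where there is no reading.
- r.camera_info(name): a dict with "fx", "fy", "cx", "cy" (pixels), "xyz" and "attitude" of the camera in the world. Camera axes: x right, y down, z forward; pixel columns grow to the right and rows downward; lengths in m; the calibration is good to about 2 mm. A picture is of the moment at which its call begins. camera_info takes no time and is no camera call.
- r.sign_off(): hands the job in, once; it reports no verdict.
The state is a dict: "clock": time; "q": joint angles; "dq": joint speeds; "effort": joint torques, N m; "position": TCP position; "tool_rot": TCP orientation; "ft_force": force on the tool from outside, world axes, zero at the start; "torque": the same for the moment, N m; "grip_width": finger opening in m.
Only numpy, scipy, OpenCV 4.12 (cv2) and the standard library are available. Lean on these libraries where they do the work, as an engineer would, in place of code of your own. Each camera call takes 0.05 s, during which the arm holds its last target. There are 200 camera calls.

### The job

The pump beside you stands open, so no loose hardware is to be picked up here: nudge the nut that lies on the bolting jig's plate along that plate with light pushes, never gripping or lifting it, until it drops fully home in the hexagonal nest. Then slide the jig's keeper all the way over the nut to its stop, without ramming it against the nut, so that the nut is held captive. Let go, and leave the spanner, the bottle and the bolt beside the jig where they are.

Things in the scene. Friction and masses are not known exactly. Their poses are not given: they have to be found in the camera images.
- jig: Bolting jig fixed to the bench: blackened base 120 x 338 x 12 mm, long side along jig y (x -60 to 60, y -163 to 175 mm). Origin on the bench surface under the nominal nest centre; z up. A ground steel nest plate (x -50 to 50, y -136 to 55 mm) lies on the base; its flat face is 26 mm above the bench. At the +y end two gibs (y 68 to 150, x to +-42, 50 mm high) guide the keeper.
- nest_nominal (a point): On the plate's face at jig x = y = 0; axes as the jig. The nest is a hexagonal pocket, 26.9 mm across flats, 6 deep, mouth chamfered 1.2, two flats square to jig y, with two 6 mm stop pins just beyond its +y flat (x +-4.5), 7.5 above the face. The plate is clamped through slots along y: the nest's true centre is at x = 0 but anywhere from y = -8 to +8 mm, so push the nut along y until it drops.
- nut: Steel hex nut, 24 mm across flats, 27.5 across corners, 13 high, 24 to 48 g; lies on the plate 80 to 115 mm from the nest on its -y side, up to 13 mm off the middle line, any yaw. Origin: centre of underside (26 mm above the bench on the face, 20 home); x square to flats. Slides at under 1 N, may hang nose-down on the nest's rim, stops dead at the pins; keep pushes well below 20 N.
- keeper (a joint): Keeper travel along jig -y in m: 0 fully back, 0.070 at its stop; starts at 0 to 0.010, stays where left, slides at about 4 N. A forked steel plate 48 mm wide (jig x), 5 thick, underside 9 mm above the face: it clears a nut that is home but runs into one still on the face (keep that below 15 N). Its tips lie at jig y = 50 mm minus the travel.
- keeper_knob (a point): Top centre of the keeper's round black knob, 22 mm in diameter, 69 mm above the bench, at jig x = 0, y = 150 mm minus the travel. The knob can be taken over its upper 18 mm; below it are the keeper plate (top 40 mm above the bench) and the gibs.
- spanner: Bystander: open-and-ring spanner 224 mm long, 9 mm thick, lying on the bench beyond the jig. Origin at the centre of its underside.
- threadlock: Bystander: small red bottle with a black nozzle, 30 mm in diameter, 100 mm tall, standing on the bench on the pump's side of the jig. Origin at the centre of its foot.
- flange_bolt: Bystander: dark hex bolt 72 mm long, lying on the bench on the pump's side of the jig. Origin at the centre of its underside.

How it is judged (in metres and radians):
On the way, in this order (a step that is already met when the one before it is completed fails the run):
1. the nut has dropped home into the nest, lying flat, while the keeper is still back (z of nut in the frame of jig between 0.018 and 0.0218 m and angle between nut's own z axis and vertical below 0.08 rad and x of nut in the frame of jig between -0.005 and 0.005 m and y of nut in the frame of jig between -0.012 and 0.012 m and value of joint keeper below 0.03 m), for 0.2 s.
2. the keeper is pushed over the nut to its stop (z of nut in the frame of jig between 0.018 and 0.0218 m and angle between nut's own z axis and vertical below 0.08 rad and x of nut in the frame of jig between -0.005 and 0.005 m and y of nut in the frame of jig between -0.012 and 0.012 m and value of joint keeper above 0.065 m), for 0.2 s.
At the end, for the whole second after the job is handed in: The nut is at rest in the nest: its underside 18 to 21.8 mm above the jig's underside (20 is fully home), tilted less than 0.08 rad, within 5 mm in x and 12 mm in y of the jig's origin; and the keeper's travel is over 65 mm of its 70 (all of step 2 and linear speed of nut below 0.01 m/s); the robot touches nothing.
It fails at once if the nut is pushed or squeezed with more than 20 N (contact force between the fingers and nut above 20 N).
It fails at once if the nut is lifted more than 10 mm off the nest plate (z of nut in the frame of jig above 0.036 m).
It fails at once if the keeper is rammed against the nut with more than 15 N (contact force between nut and keeper above 15 N).
It fails at once if the spanner, the bottle or the bolt is shifted more than 20 mm (distance of any of spanner, threadlock, flange_bolt from where it was at the start of the episode above 0.02 m).
It also fails if it takes over 64 s, if anything falls off the work surface, if the arm or the gripper's body presses on something with over 40 N, if the wrist force passes 120 N, or if a joint passes its speed limit or range.

## Working session

There is one attempt and no reset: what is moved stays moved. The work goes in short steps, Python scripts to look and compute and a tool call to move; the robot and the scene stay as the last step left them, time stands still between calls to the robot, and variables do not carry over. Pictures are saved under pics/ and viewed, about 8 in all and at most 12, crops included, and the job is handed in when it is done.

Besides the shell and the picture viewer there is one more tool, called after "Emit:" in YAML: its name, and indented under it one key for each argument. carry_out: Moves the arm, as the interface text tells. Shifts and turns lie within -1 to 1; 1 stands for 25 cm of shift or 45 degrees of turn. Its arguments: {"type":"object","properties":{"motion":{"type":"array"},"jaw":{"type":"number"},"grip_force":{"type":"number"}},"required":["motion"]}

```bash
ls; mkdir -p pics; python3 - <<'E'
from bench import r
import cv2
s=r.read_state();print(s['clock'],s['position'],s['tool_rot'],s['grip_width'])
for n in("top","side"):
    p,d=r.snapshot(n);cv2.imwrite(f'pics/{n}0.png',p[:,:,::-1]);__import__('numpy').save(f'pics/{n}0.npy',d)
    print(n,r.camera_info(n))
E
```

```text
pics
0.0 [ 0.19881415 -0.56575027  0.23051864] [[ 9.43486527e-01  3.31410851e-01 -1.47424890e-04]
 [ 3.31410751e-01 -9.43485657e-01  1.31493333e-03]
 [ 2.96689905e-04 -1.28948008e-03 -9.99999125e-01]] 0.08566450372579507
top {'fx': 527.4719186773603, 'fy': 527.4719186773603, 'cx': 281.89726964460743, 'cy': 211.9421726916794, 'xyz': array([0.45348582, 0.06301846, 1.27157637]), 'attitude': array([[-0.02297711, -0.99646272,  0.08083378],
       [-0.99957284,  0.02143743, -0.01986408],
       [ 0.01806095, -0.08125567, -0.99652964]])}
side {'fx': 499.2744077043639, 'fy': 499.2744077043639, 'cx': 273.80106160832804, 'cy': 218.64854437865566, 'xyz': array([ 0.32827635, -0.68204088,  0.72729435]), 'attitude': array([[ 0.95762078, -0.19136073,  0.21527544],
       [-0.28802031, -0.62945268,  0.72168804],
       [-0.00259704, -0.75310716, -0.65789274]])}
```

View pics/top0.png

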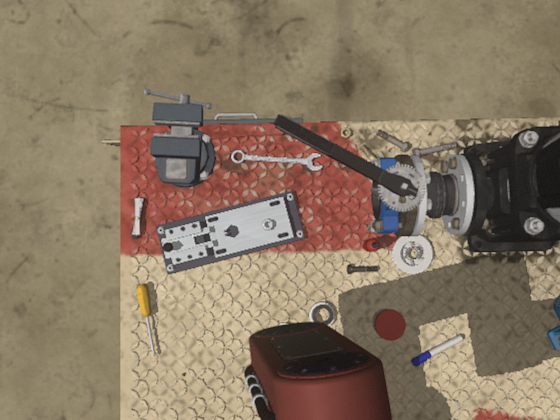

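View pics/side0.png

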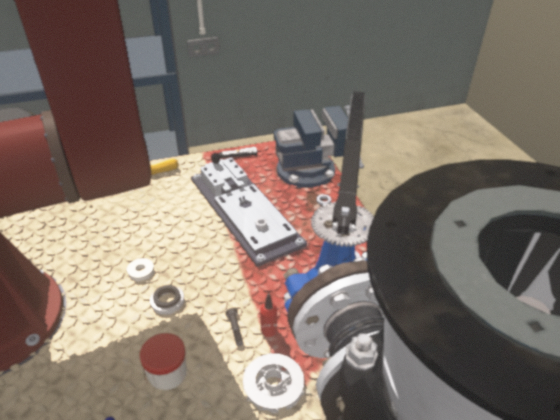

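The jig lies at about (232,231) in the top picture. The nut is near (269,225), the nest near (232,231), and the keeper is at the left end. I'll enlarge this area.

```bash
cat > h.py <<'E'
import numpy as np, cv2
from bench import r
def pt(n,u,v,z):
    c=r.camera_info(n);R=c['attitude'];o=c['xyz']
    d=R@np.array([(u-c['cx'])/c['fx'],(v-c['cy'])/c['fy'],1]);return o+d*(z-o[2])/d[2]
def px(n,p):
    c=r.camera_info(n);q=c['attitude'].T@(np.array(p)-c['xyz']);return np.array([c['fx']*q[0]/q[2]+c['cx'],c['fy']*q[1]/q[2]+c['cy']])
def crop(src,dst,x,y,w,h,k):
    im=cv2.imread(src) if isinstance(src,str) else src[:,:,::-1]
    im=cv2.resize(im[y:y+h,x:x+w],None,fx=k,fy=k,interpolation=cv2.INTER_CUBIC)
    for i in range(0,w,20): cv2.putText(im,str(x+i),(i*k,8),0,.3,(0,255,0));cv2.line(im,(i*k,8),(i*k,14),(0,255,0))
    for j in range(20,h,20): cv2.putText(im,str(y+j),(0,j*k+4),0,.3,(0,255,0));cv2.line(im,(20,j*k),(28,j*k),(0,255,0))
    cv2.imwrite(dst,im)
E
python3 - <<'E'
from h import *
crop('pics/top0.png','pics/top0c.png',150,180,160,100,5)
d=np.load('pics/top0.npy');c=r.camera_info('top')
for u,v in [(300,130),(350,155),(390,175),(425,190),(320,350),(260,210),(373,245),(175,110),(185,165)]:
    z=d[v,u];print((u,v),np.round(c['xyz']+c['attitude']@np.array([(u-c['cx'])/c['fx'],(v-c['cy'])/c['fy'],1])*z,3))
E
```

```text
(300, 130) [0.684 0.007 0.306]
(350, 155) [ 0.64  -0.089  0.282]
(390, 175) [ 0.602 -0.167  0.267]
(425, 190) [ 0.58  -0.256  0.191]
(320, 350) [0.325 0.002 0.551]
(260, 210) [0.56  0.09  0.025]
(373, 245) [ 0.471 -0.164  0.086]
(175, 110) [0.772 0.267 0.144]
(185, 165) [0.656 0.252 0.112]
```

View pics/top0c.png

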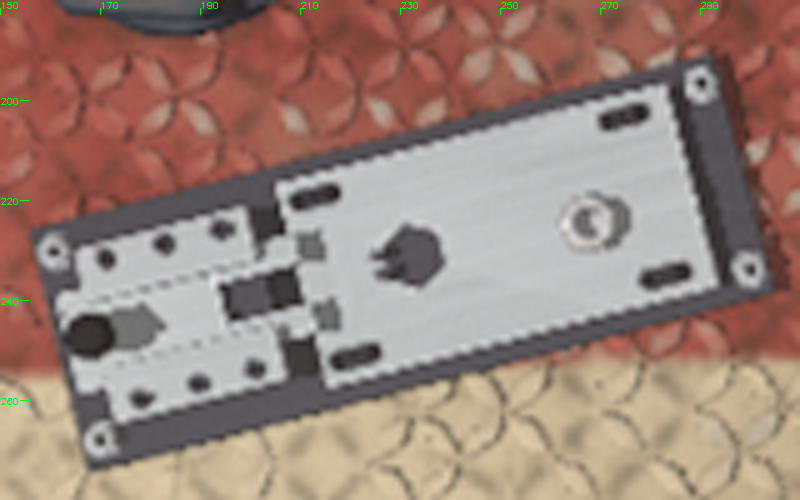

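```bash
cat >> h.py <<'E'
def jig():
    P=np.array([pt('top',u,v,.012)[:2] for u,v in [(156.7,226),(168,273.5),(304.7,238),(292.2,191.3)]])
    J=np.array([[.06,.175],[-.06,.175],[-.06,-.163],[.06,-.163]])
    A,B=J-J.mean(0),P-P.mean(0);U,_,V=np.linalg.svd(A.T@B);R=(U@V).T
    return R,P.mean(0)-R@J.mean(0),P,J
def tojig(p):
    R,t,_,_=jig();return R.T@(np.array(p)[:2]-t)
E
python3 - <<'E'
from h import *
R,t,P,J=jig();print('o',t,'yaw',np.degrees(np.arctan2(R[1,0],R[0,0])),'res mm',1000*(P-(J@R.T+t)))
for n,u,v,z in [('nest',233.8,231.2,.026),('nut',267.8,224.6,.039),('knob',167.8,247.2,.069),('tip1',212.3,228.8,.037),('tip2',215.5,243.2,.037)]:
    p=pt('top',u,v,z);print(n,p.round(4),(1000*tojig(p)).round(1))
for a in(0,-.1,.15): 
  p=R@[0,a]+t;print(a,p,np.hypot(*p))
E
```

```text
o [0.51160433 0.1552036 ] yaw 13.242628717303766 res mm [[-1.42353893 -2.55605056]
 [ 2.33981426 -1.24522243]
 [ 1.51640976  2.09156781]
 [-2.43268509  1.70970519]]
nest [0.5114 0.1527 0.026 ] [-0.8 -2.4]
nut [0.5245 0.0721 0.039 ] [ -6.5 -83.8]
knob [0.4764 0.2995 0.069 ] [ -1.2 148.5]
tip1 [0.5176 0.202  0.037 ] [16.6 44.1]
tip2 [0.4838 0.1949 0.037 ] [-17.9  45. ]
0 [0.51160433 0.1552036 ] 0.5346280479059196
-0.1 [0.53451185 0.05786273] 0.5376346435323913
0.15 [0.47724306 0.30121491] 0.5643503868430794
```

```bash
python3 - <<'E'
from h import *
print([px('side',p).round() for p in([0,0,0],[0,0,.4],[.199,-.566,.231])],px('top',[0,0,.4]))
G={}
for n in('top','side'):
    d=np.load(f'pics/{n}0.npy');c=r.camera_info(n);v,u=np.mgrid[:420,:560]
    p=np.stack([(u-c['cx'])/c['fx']*d,(v-c['cy'])/c['fy']*d,d],-1)[d>0]@c['attitude'].T+c['xyz']
    for x,y,z in p:
        k=(int(np.floor(x/.05)),int(np.floor(y/.05)));G.setdefault(n,{}).setdefault(k,[]).append(z)
for n in G:
    print(n,'max z cm; rows x(5cm), cols y')
    print('      '+' '.join(f'{j*5:4d}' for j in range(-15,9)))
    for i in range(-2,17): print(f'{i*5:5d} '+' '.join(f'{100*np.max(G[n][(i,j)]):4.0f}' if (i,j) in G[n] else '   .' for j in range(-15,9)))
E
```

```text
[array([ -9., 319.]), array([-126.,  125.]), array([ 70., 644.])] [318.40851561 542.01396306]
top max z cm; rows x(5cm), cols y
       -75  -70  -65  -60  -55  -50  -45  -40  -35  -30  -25  -20  -15  -10   -5    0    5   10   15   20   25   30   35   40
  -10    .    .    .    .    .    .    .    .    .    .    .    .    .    .    .    .    .    .    .    .    .    .    .    .
   -5    .    .    .    .    .    .    .    .    .    .    .    .    .    .    .    .    .    .    .    .    .    .    .    .
    0    .    .    .    .    .    .    .    .    .    .    .    .    .    .    .    .    .    .    .    .    .    .    .    .
    5    .    .    1    1    1    1    1    1    1    1    1    .    .    .    .    .    1    1    1    1    1    1    1    0
   10    .    .    1    1    1    1    1    1    1    1    1    0    .    .    .    .    .    1    1    1    1    1    1    1
   15    .    .    1    1    1    1    1    1    1    2    1    0    .    .    .    .    .    1    1    1    1    1    1    0
   20    .    .    2    2    1    1    1    2    2    2    1    1    1    .    .    .   55
[... 3402 characters left out ...]
   27   27   27    1    1    3    3    3    3    2    1    1    2    0
   60    .    .    .    .    .   48   48   48   15   17   25   27   28   29   29    1    0    1    0   11   11   11    1    0
   65    .    .    .    .    .   42   48    .    .    .    .    .    .   29   31   32   32    1    2   14   14   14   -0    0
   70    .    .    .    .    .    .    .    .    .    .    .    .    .    .    0   32   32    1    2   14   14   14    .    .
   75    .    .    .    .    .    .    .    .    .    .    .    .    .    .    .    .   -0    0    0   14   14   14    .    .
   80    .    .    .    .    .    .    .    .    .    .    .    .    .    .    .    .    .    .    3    4    .   13    .    .
```

```bash
cat >> h.py <<'E'
def rel(p,yaw,cur=None):
    """shift/turn in units from pose cur=(pos,R) to world p, tool-down yaw (deg)"""
    if cur is None: s=r.read_state();cur=(np.array(s['position']),np.array(s['tool_rot']))
    y0=np.degrees(np.arctan2(cur[1][1,0],cur[1][0,0]))
    t=-((yaw-y0+180)%360-180)/45
    return np.r_[cur[1].T@(np.array(p)-cur[0])/.25,t].round(3)
def down(yaw):
    a=np.radians(yaw);c,s=np.cos(a),np.sin(a);return np.array([[c,s,0],[s,-c,0],[0,0,-1.]])
def w(x,y,z):
    R,t,_,_=jig();return np.r_[R@[x,y]+t,z]
YAW=193.24
E
python3 - <<'E'
from h import *
s=r.read_state();c=(np.array(s['position']),np.array(s['tool_rot']))
for p,y in [((.22,-.40,.28),62),((.36,-.22,.28),105),((.43,-.02,.28),148),((.53,.04,.20),YAW)]:
    print(rel(p,y,c));c=(np.array(p),down(y))
E
```

```text
[ 0.3   -0.598 -0.197 -0.948]
[ 0.899  0.156  0.    -0.956]
[ 0.7    0.478  0.    -0.956]
[-0.212  0.415  0.32  -1.005]
```

Emit:
carry_out:
  motion:
    - [[0.06, -0.12, -0.04, -0.19], [0.12, -0.24, -0.08, -0.38], [0.18, -0.36, -0.12, -0.57], [0.24, -0.48, -0.16, -0.76], [0.3, -0.6, -0.2, -0.95], [0.3, -0.6, -0.2, -0.95]]
  jaw: 1
  grip_force: 20

```text
clock: 0.85
position: [0.2204, -0.3986, 0.2824]
tool_rot: [[0.466, 0.885, 0.0], [0.885, -0.466, -0.002], [-0.001, 0.001, -1.0]]
ft_force: [0.5, -0.8, 0.6]
grip_width: -0.0001
```

Emit:
carry_out:
  motion:
    - [[0.18, 0.03, 0, -0.19], [0.36, 0.06, 0, -0.38], [0.54, 0.09, 0, -0.57], [0.72, 0.12, 0, -0.76], [0.9, 0.16, 0, -0.95], [0.9, 0.16, 0, -0.95]]

```text
clock: 1.6
position: [0.3619, -0.218, 0.2808]
tool_rot: [[-0.26, 0.966, -0.0], [0.966, 0.26, 0.001], [0.001, 0.0, -1.0]]
ft_force: [0.3, -0.6, -0.1]
grip_width: 0.0005
```

Emit:
carry_out:
  motion:
    - [[0.14, 0.1, 0, -0.19], [0.28, 0.19, 0, -0.38], [0.42, 0.29, 0, -0.57], [0.56, 0.38, 0, -0.76], [0.7, 0.48, 0, -0.95], [0.7, 0.48, 0, -0.95], [0.7, 0.48, 0, -0.95]]

```text
clock: 2.48
position: [0.4316, -0.0207, 0.2808]
tool_rot: [[-0.843, 0.538, -0.001], [0.538, 0.843, -0.0], [0.001, -0.001, -1.0]]
ft_force: [-0.5, -0.8, 0.0]
grip_width: -0.0001
```

```bash
python3 - <<'E'
from h import *
s=r.read_state();print(s['clock'],s['position'],np.round(s['q'],1),s['grip_width'],s['ft_force'])
print(rel(w(0,-.130,.12),YAW), w(0,-.130,.12))
E
```

```text
2.475 [ 0.43164166 -0.02067719  0.28081033] [-20.2 -22.3 -15.   97.3  -0.   12.4] -7.379209514056632e-05 [-0.5144453  -0.81479669  0.03026802]
[-0.264  0.403  0.643 -1.018] [0.5413841  0.02866047 0.12      ]
```

Emit:
carry_out:
  motion:
    - [[-0.05, 0.08, 0.1, -0.2], [-0.1, 0.16, 0.2, -0.4], [-0.16, 0.24, 0.32, -0.6], [-0.22, 0.32, 0.45, -0.8], [-0.26, 0.4, 0.6, -1.0], [-0.26, 0.4, 0.64, -1.0], [-0.26, 0.4, 0.64, -1.0]]

```text
clock: 3.35
position: [0.5394, 0.0287, 0.1209]
tool_rot: [[-0.977, -0.214, -0.001], [-0.214, 0.977, -0.0], [0.001, 0.0, -1.0]]
ft_force: [0.4, -0.7, 0.5]
grip_width: -0.0003
```

```bash
python3 - <<'E'
from h import *
s=r.read_state();print(s['clock'],s['position'],np.round(s['q'],1),1000*tojig(s['position']))
print(rel(w(-.0065,-.127,.030),YAW))
p,d=r.snapshot('top');q,d=r.snapshot('side')
a=p[180:280,150:310];b=q[150:270,170:330]
k=lambda m,f:cv2.resize(m[:,:,::-1],None,fx=f,fy=f,interpolation=cv2.INTER_CUBIC)
A=k(a,2.5);B=k(b,2.5)
cv2.imwrite('pics/c1.png',np.vstack([A,B]))
E
```

```text
3.35 [0.53942023 0.02866482 0.12091763] [-10.8  -3.9 -15.9  78.1  -0.  -23.2] [  -1.91065452 -129.54589117]
[ 0.018  0.01   0.364 -0.02 ]
```

View pics/c1.png

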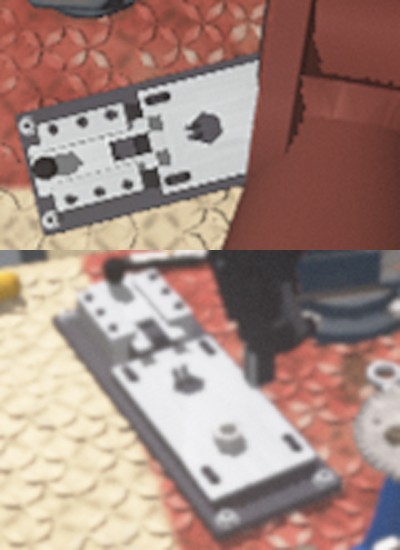

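```bash
python3 - <<'E'
from h import *
q,d=r.snapshot('side')
crop(q,'pics/s2.png',190,170,130,100,6)
s=r.read_state();print('tcp px',px('side',s['position']))
for u,v in[(262,222.5)]:print(1000*tojig(pt('side',u,v,.039)))
for j in [(60,-163),(-60,-163),(-60,175)]: print(j,px('side',w(j[0]/1e3,j[1]/1e3,.012)))
print('nest',px('side',w(0,-.0024,.026)))
E
```

```text
tcp px [273.90428426 201.38481927]
[ -5.32500097 -87.83788654]
(60, -163) [307.57658504 242.63816311]
(-60, -163) [256.45021776 263.8274381 ]
(-60, 175) [189.70523299 175.96104071]
nest [245.49428481 203.91131724]
```

View pics/s2.png

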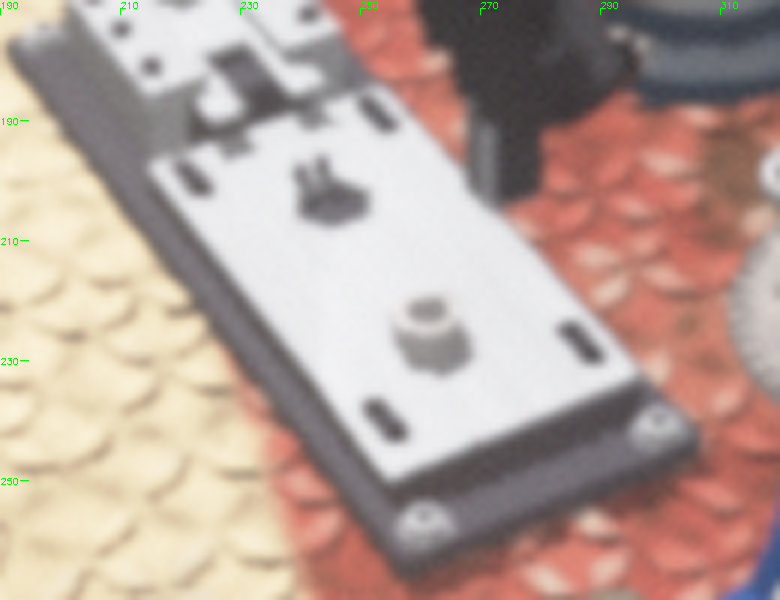

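The side view agrees with the fit. The nut's top is at (261,222), which gives about jig (-6,-86), and the nest is at (245,203). I'll lower the tool behind the nut.

Emit:
carry_out:
  motion:
    - [[0.016, 0.01, 0.1, -0.02], [0.016, 0.01, 0.2, -0.02], [0.016, 0.01, 0.3, -0.02], [0.016, 0.01, 0.34, -0.02], [0.016, 0.01, 0.362, -0.02], [0.016, 0.01, 0.362, -0.02]]

```text
clock: 4.25
position: [0.5361, 0.0313, 0.0315]
tool_rot: [[-0.972, -0.233, 0.001], [-0.233, 0.972, -0.0], [-0.001, -0.0, -1.0]]
ft_force: [-0.3, -0.6, -0.1]
grip_width: 0.0003
```

```bash
python3 - <<'E'
from h import *
s=r.read_state();print(s['clock'],s['position'],1000*tojig(s['position']),s['ft_force'],YAW-np.degrees(np.arctan2(s['tool_rot'][1,0],s['tool_rot'][0,0])))
E
```

```text
4.25 [0.53609829 0.03131413 0.03151664] [  -4.53736912 -126.20605706] [-0.28536636 -0.55432279 -0.07678481] 359.7539374609096
```

Emit:
carry_out:
  motion:
    - [[0, 0.016, 0, 0], [0, 0.032, 0, 0], [0, 0.048, 0, 0], [0, 0.064, 0, 0], [0, 0.08, 0, 0], [0, 0.096, 0, 0], [0, 0.112, 0, 0], [0, 0.128, 0, 0], [0, 0.144, 0, 0], [0, 0.16, 0, 0]]

```text
clock: 5.5
position: [0.5263, 0.0706, 0.0308]
tool_rot: [[-0.972, -0.233, -0.0], [-0.233, 0.972, -0.0], [0.0, -0.0, -1.0]]
ft_force: [-0.8, -0.2, -0.1]
grip_width: 0.0002
```

```bash
python3 - <<'E'
from h import *
q,d=r.snapshot('side')
crop(q,'pics/s3.png',200,170,110,80,7)
s=r.read_state();print(s['clock'],1000*tojig(s['position']),s['position'][2],s['ft_force'])
print(px('side',w(-.005,-.058,.039)),px('side',s['position']))
E
```

```text
5.55 [ -5.17222127 -85.27829232] 0.030730830744569903 [-0.21783387  0.16000927 -0.05762972]
[255.30726337 214.35822041] [261.54302864 224.73059775]
```

View pics/s3.png

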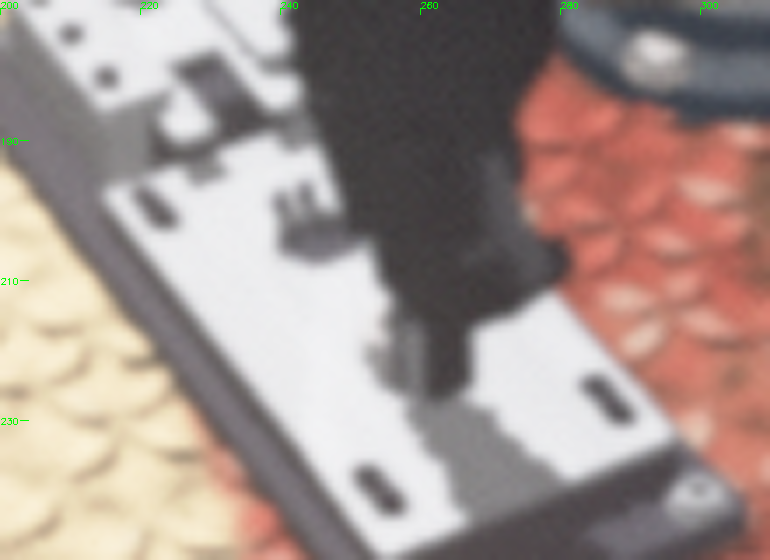

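```bash
cat >> h.py <<'E'
def cloud(n,zlo,zhi,xl=.045,yl=(-.13,.03)):
    q,d=r.snapshot(n);c=r.camera_info(n);v,u=np.mgrid[:420,:560]
    p=np.stack([(u-c['cx'])/c['fx']*d,(v-c['cy'])/c['fy']*d,d],-1)@c['attitude'].T+c['xyz']
    R,t,_,_=jig();J=(p[...,:2]-t)@R
    m=(d>0)&(p[...,2]>zlo)&(p[...,2]<zhi)&(abs(J[...,0])<xl)&(J[...,1]>yl[0])&(J[...,1]<yl[1])
    return np.c_[1000*J[m],1000*p[m][:,2],u[m],v[m]]
E
python3 - <<'E'
from h import *
a=cloud('side',.029,.075)
import collections
a=a[np.lexsort((a[:,3],a[:,4]))]
for v in range(208,230,2):
    b=a[a[:,4]==v];print(v,' '.join(f'{int(u)}:{x:.0f},{y:.0f},{z:.0f}' for x,y,z,u,_ in b[:22]))
E
```

```text
208 
210 254:-19,-81,74
212 255:-17,-80,67 256:-18,-86,72
214 251:-11,-50,37 252:-10,-52,38 253:-8,-53,37 254:-7,-56,39 255:-17,-80,62 256:-19,-88,68 257:-20,-94,73 258:-18,-95,73
216 251:-15,-57,38 252:-13,-59,38 253:-10,-57,36 254:-6,-53,31 255:-16,-79,55 256:-17,-84,59 257:-17,-89,63 258:-17,-92,65 259:-15,-94,65 260:-13,-95,66
218 251:-17,-62,37 252:-16,-64,38 253:-14,-64,38 254:-12,-65,37 255:-18,-82,53 256:-19,-87,57 257:-17,-89,58 258:-16,-91,58 259:-13,-90,56 260:-13,-94,59 261:-13,-98,62 264:-6,-98,59 265:-4,-99,60 266:-3,-100,60
220 251:-18,-63,33 252:-18,-66,35 253:-15,-66,34 254:-14,-68,34 255:-18,-80,46 256:-17,-83,48 257:-17,-87,50 258:-16,-92,54 259:-15,-92,53 260:-13,-94,54 261:-12,-97,56 262:-10,-96,54 263:-7,-96,53 264:-5,-96,52 265:-3,-98,53 266:-3,-101,55 267:5,-91,44
222 255:-17,-79,39 256:-18,-85,44 257:-18,-90,47 258:-15,-89,46 259:-14,-92,48 260:-13,-94,49 261:-13,-99,52 262:-11,-98,51 263:-9,-99,50 264:-6,-98,49 265:-4,-99,48 266:-1,-98,46 267:1,-98,46
224 256:-17,-84,37 257:-18,-89,41 258:-16,-90,41 260:-14,-94,44 261:-12,-96,44 262:-12,-99,47 263:-7,-96,42 264:-6,-97,42 265:-2,-95,39 266:-1,-97,40
226 257:-18,-89,36 258:-17,-92,38 259:-13,-89,34 260:-14,-95,38 261:-13,-97,40 262:-10,-97,39 263:-8,-96,37 264:-2,-91,30
228 259:-15,-92,31 270:6,-101,29
```

Emit:
carry_out:
  motion:
    - [[-0.002, 0.014, 0, 0], [-0.005, 0.028, 0, 0], [-0.008, 0.042, 0, 0], [-0.011, 0.056, 0, 0], [-0.014, 0.07, 0, 0], [-0.017, 0.084, 0, 0], [-0.02, 0.098, 0, 0], [-0.02, 0.112, 0, 0], [-0.02, 0.126, 0, 0], [-0.02, 0.13, 0, 0]]

```text
clock: 6.85
position: [0.5235, 0.1034, 0.0308]
tool_rot: [[-0.972, -0.234, 0.0], [-0.234, 0.972, -0.0], [0.0, -0.0, -1.0]]
ft_force: [-0.8, -0.5, 0.2]
grip_width: 0.0003
```

Emit:
carry_out:
  motion:
    - [[0, -0.04, 0, 0], [0, -0.1, -0.1, 0], [0, -0.16, -0.3, 0], [0, -0.16, -0.4, 0], [0, -0.16, -0.4, 0]]

```text
clock: 7.48
position: [0.5346, 0.0632, 0.1332]
tool_rot: [[-0.973, -0.233, 0.004], [-0.233, 0.973, -0.001], [-0.004, -0.002, -1.0]]
ft_force: [-0.1, -0.2, -0.9]
grip_width: -0.0002
```

```bash
python3 - <<'E'
from h import *
q,d=r.snapshot('side')
crop(q,'pics/s4.png',220,180,80,60,10)
s=r.read_state();print(s['clock'],1000*tojig(s['position']),s['position'][2],s['ft_force'])
a=cloud('side',.036,.044,.04,(-.05,.02));print(len(a),a.mean(0),a.min(0),a.max(0))
E
```

```text
7.525 [  0.43297692 -94.26742799] 0.13136303647776906 [-0.44752551  0.88023437 -0.88408306]
52 [ -0.40143596 -30.03372144  37.60673207 251.03846154 206.86538462] [-13.26108015 -42.66926457  36.02629614 246.         203.        ] [ 11.58394651 -17.29588207  41.02428005 256.         211.        ]
```

View pics/s4.png

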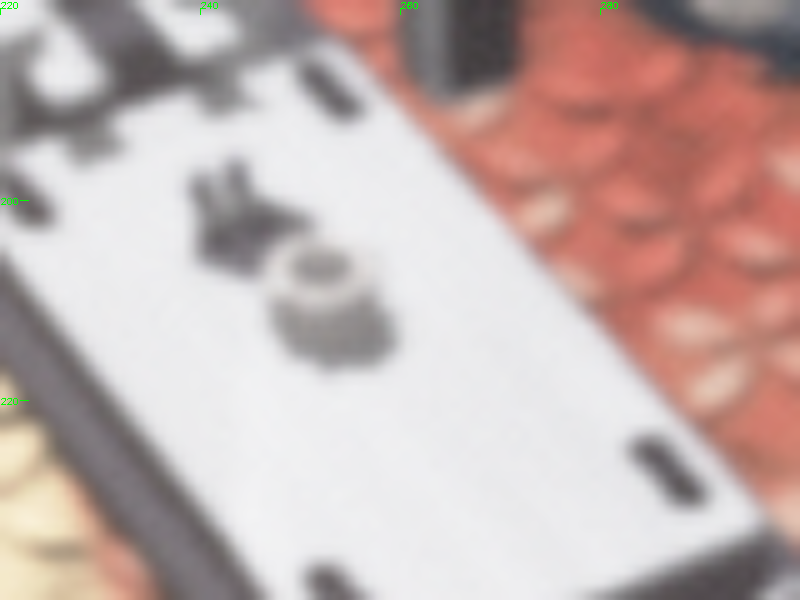

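```bash
python3 - <<'E'
from h import *
for u,v,z in[(245,203.3,.026),(245.3,203.6,.026),(252,206.8,.039),(251.8,207.2,.039)]:print(u,v,1000*tojig(pt('side',u,v,z)))
# jig plate edges in side: corner checks
for x,y in[(50,-136),(-50,-136),(50,55),(-50,55)]:print(x,y,px('side',w(x/1e3,y/1e3,.026)))
print(rel(w(0,-.060,.0305),YAW))
E
```

```text
245 203.3 [0.0389936  0.03933918]
245.3 203.6 [ 0.12970274 -1.22248369]
252 206.8 [  0.72661378 -32.41860547]
251.8 207.2 [ -0.27960819 -33.38966832]
50 -136 [296.7191415  231.62822989]
-50 -136 [254.22578495 248.65668344]
50 55 [253.16281019 183.4550379 ]
-50 55 [213.93839633 196.98132954]
[-0.002  0.135  0.399  0.005]
```

Emit:
carry_out:
  motion:
    - [[0, 0.05, 0.1, 0], [0, 0.113, 0.2, 0], [0, 0.113, 0.3, 0], [0, 0.113, 0.37, 0], [0, 0.113, 0.397, 0], [0, 0.113, 0.397, 0]]

```text
clock: 8.32
position: [0.5262, 0.0915, 0.0313]
tool_rot: [[-0.972, -0.233, -0.001], [-0.233, 0.972, -0.0], [0.001, 0.0, -1.0]]
ft_force: [0.5, -0.5, 0.1]
grip_width: -0.0003
```

```bash
python3 - <<'E'
from h import *
s=r.read_state();print(s['clock'],1000*tojig(s['position']),s['position'][2],s['ft_force'],rel(w(0,-.032,.0305),YAW))
E
```

```text
8.325 [ -0.39920216 -65.30879792] 0.03127345003979272 [ 0.50524168 -0.52455928  0.07293586] [-0.002  0.133  0.003  0.006]
```

Emit:
carry_out:
  motion:
    - [[0, 0.014, 0.003, 0], [0, 0.028, 0.003, 0], [0, 0.042, 0.003, 0], [0, 0.056, 0.003, 0], [0, 0.068, 0.003, 0], [0, 0.08, 0.003, 0], [0, 0.092, 0.003, 0], [0, 0.102, 0.003, 0], [0, 0.112, 0.003, 0], [0, 0.12, 0.003, 0]]

```text
clock: 9.57
position: [0.5193, 0.121, 0.0307]
tool_rot: [[-0.972, -0.234, -0.0], [-0.234, 0.972, -0.0], [0.0, -0.0, -1.0]]
ft_force: [0.3, -0.5, 0.5]
grip_width: 0.0002
```

```bash
python3 - <<'E'
from h import *
s=r.read_state();print(s['clock'],1000*tojig(s['position']),s['position'][2],s['ft_force'])
a=cloud('side',.028,.045,.045,(-.022,.04))
a=a[np.lexsort((a[:,3],a[:,4]))]
for v in range(190,212):
    b=a[a[:,4]==v];print(v,' '.join(f'{int(u)}:{x:.0f},{y:.0f},{z:.0f}' for x,y,z,u,_ in b[:22]))
E
```

```text
9.575 [ -0.34248836 -35.02187721] 0.030748567435876582 [ 0.32411724 -0.45771019  0.45757035]
190 
191 
192 
193 
194 
195 243:7,23,31
196 242:2,17,34 243:4,17,33
197 231:-18,33,28 239:-4,20,32 240:-2,19,32 241:1,22,28 242:2,18,31 243:3,15,33 244:6,15,31
198 239:-5,18,31 240:-4,16,31 243:3,16,29
199 240:-4,15,30 245:1,1,37
200 231:-23,24,28 235:-15,19,28 243:-4,0,37 244:-3,-2,38 245:-0,-2,37
201 229:-28,22,28 242:-8,-2,37 243:-6,-3,37 244:-4,-5,38 245:-1,-4,36
202 225:-37,24,28 226:-35,23,28 232:-24,16,28 242:-9,-3,36 243:-8,-7,38 244:-5,-7,37 245:-1,-3,32
203 242:-11,-7,37 243:-9,-10,38 244:-8,-11,38 245:-2,-4,31 258:24,-16,28
204 242:-13,-11,37 243:-11,-14,38 244:-9,-14,38 245:-7,-15,38
205 243:-11,-13,35 244:-11,-17,38 245:-8,-17,37
206 242:-13,-12,33 243:-12,-14,33 244:-9,-14,32 245:-10,-20,37
207 243:-13,-16,32 244:-10,-15,31 245:-8,-17,31
208 243:-12,-15,28 245:-10,-19,30
209 235:-29,-10,29
210 
211
```

Emit:
carry_out:
  motion:
    - [[0, 0.006, 0, 0], [0, 0.012, 0, 0], [0, 0.018, 0, 0], [0, 0.024, 0, 0], [0, 0.024, 0, 0]]

```text
clock: 10.25
position: [0.5178, 0.1269, 0.0307]
tool_rot: [[-0.972, -0.234, -0.0], [-0.234, 0.972, -0.0], [0.0, -0.0, -1.0]]
ft_force: [0.8, -0.3, 0.3]
grip_width: 0.0001
```

```bash
cat > nz.py <<'E'
from h import *
s=r.read_state();print(s['clock'],1000*tojig(s['position']),s['position'][2],s['ft_force'])
a=cloud('side',.0285,.045,.018,(-.022,.014))
for v in range(194,212):
    b=a[a[:,4]==v];b=b[np.argsort(b[:,3])];print(v,' '.join(f'{int(u)}:{x:.0f},{y:.0f},{z:.0f}' for x,y,z,u,_ in b[:22]))
E
python3 nz.py
```

```text
10.25 [ -0.42739456 -29.02666249] 0.030700783035074203 [ 0.8092215  -0.32406853  0.30768401]
194 
195 
196 
197 
198 
199 
200 242:-3,9,30 243:-2,6,32
201 241:-9,1,35 242:-7,-1,36 243:-7,-5,39 244:-5,-5,38
202 240:-12,1,34 241:-11,-3,36 242:-9,-5,37 243:-8,-7,38 244:-8,-11,41
203 240:-13,-2,34 241:-12,-5,36 242:-11,-7,36 243:-9,-8,36 244:-7,-10,37
204 241:-11,-3,31 242:-11,-8,35 243:-9,-8,34 244:-9,-13,37
205 241:-14,-8,33 242:-10,-5,29 243:-10,-11,33 244:-8,-11,32
206 244:-9,-14,32
207 
208 
209 
210 
211
```

Emit:
carry_out:
  motion:
    - [[0, 0.004, 0, 0], [0, 0.008, 0, 0], [0, 0.012, 0, 0], [0, 0.012, 0, 0]]

```text
clock: 10.8
position: [0.5172, 0.1297, 0.0308]
tool_rot: [[-0.972, -0.234, -0.0], [-0.234, 0.972, -0.0], [0.0, -0.0, -1.0]]
ft_force: [-0.1, -0.6, 0.3]
grip_width: -0.0
```

```bash
python3 nz.py
```

```text
10.8 [ -0.37878122 -26.12826991] 0.030752249398370422 [-0.10332258 -0.58438478  0.25167155]
194 
195 
196 
197 
198 239:-7,14,34
199 
200 242:-4,7,32 243:-1,7,31
201 241:-8,3,33 242:-7,-0,36 243:-7,-4,38
202 240:-12,0,34 241:-11,-3,36 242:-10,-6,38 243:-8,-8,39
203 240:-14,-3,35 241:-13,-6,37 242:-10,-6,35 243:-9,-8,37 244:-11,-19,45
204 241:-11,-3,31 242:-11,-7,33 243:-9,-10,35
205 241:-12,-5,29 242:-11,-6,30 243:-10,-9,32 244:-12,-19,40
206 242:-12,-9,30 244:-12,-19,37
207 244:-13,-20,35
208 
209 
210 
211
```

Emit:
carry_out:
  motion:
    - [[0, 0.004, 0, 0], [0, 0.008, 0, 0], [0, 0.008, 0, 0]]

```text
clock: 11.22
position: [0.5168, 0.1316, 0.0308]
tool_rot: [[-0.972, -0.234, 0.0], [-0.234, 0.972, -0.0], [-0.0, -0.0, -1.0]]
ft_force: [-0.3, 0.3, -0.2]
grip_width: 0.0001
```

```bash
python3 nz.py
```

```text
11.225 [ -0.36684625 -24.11081923] 0.030784785551770215 [-0.3352449   0.33261167 -0.19374221]
194 
195 
196 
197 
198 
199 
200 241:-4,11,29 242:-3,7,32
201 240:-11,1,37 241:-11,-3,39 242:-10,-6,41 243:-7,-4,38
202 240:-12,-1,36 241:-11,-3,37 242:-10,-6,38 243:-8,-8,39
203 240:-13,-1,33 241:-12,-6,36 242:-9,-3,33 243:-8,-7,36
204 241:-11,-2,30 242:-10,-6,32 243:-9,-9,34
205 241:-13,-6,31 242:-12,-10,34 244:-12,-20,41
206 244:-12,-19,37
207 244:-12,-19,34
208 
209 
210 
211
```

Emit:
carry_out:
  motion:
    - [[0, 0.004, 0, 0], [0, 0.008, 0, 0], [0, 0.008, 0, 0]]

```text
clock: 11.65
position: [0.5163, 0.1336, 0.0308]
tool_rot: [[-0.972, -0.234, 0.0], [-0.234, 0.972, -0.0], [-0.0, -0.0, -1.0]]
ft_force: [-0.2, 0.0, -0.0]
grip_width: -0.0006
```

```bash
python3 nz.py | head -14
```

```text
11.65 [ -0.37257959 -22.10907569] 0.030775409560482782 [-0.22903793  0.04901789 -0.0478463 ]
194 
195 
196 
197 
198 
199 242:-3,8,34
200 239:-8,13,29 240:-9,7,34 241:-8,2,37 242:-7,-1,39
201 240:-12,0,37 241:-10,-2,38 242:-8,-2,38
202 240:-12,0,34 241:-11,-3,36 242:-9,-3,35
203 240:-13,-1,33 241:-10,-1,32 242:-10,-5,34 243:-13,-17,44
204 240:-12,0,29 241:-11,-3,31 242:-12,-10,36 243:-13,-16,41
205 242:-11,-7,31 243:-12,-15,37 244:-12,-19,40
206 243:-13,-16,35 244:-12,-20,38
```

Emit:
carry_out:
  motion:
    - [[0, 0.004, 0, 0], [0, 0.008, 0, 0], [0, 0.008, 0, 0]]

```text
clock: 12.08
position: [0.5158, 0.1355, 0.0308]
tool_rot: [[-0.972, -0.234, 0.0], [-0.234, 0.972, -0.0], [0.0, -0.0, -1.0]]
ft_force: [0.7, -0.2, 0.2]
grip_width: -0.0003
```

```bash
python3 nz.py | head -14
```

```text
12.075 [ -0.38929032 -20.11084671] 0.03075094044180612 [ 0.68515275 -0.231442    0.16823307]
194 
195 
196 
197 
198 
199 240:-7,11,34 241:-3,13,31 242:-3,9,33
200 239:-11,7,35 240:-12,0,40 241:-9,-0,40 242:-7,-1,39
201 239:-12,4,35 240:-10,4,33 241:-10,-2,38 242:-8,-3,38
202 239:-12,4,32 240:-12,0,34 241:-11,-2,36 242:-8,-2,35
203 240:-11,2,30 241:-12,-5,36 242:-9,-3,33 243:-12,-15,43
204 240:-13,-1,30 241:-11,-2,30 242:-9,-4,31 243:-13,-17,41
205 240:-14,-3,29 241:-12,-5,30 243:-12,-15,37 244:-13,-21,42 245:-11,-22,41
206 243:-13,-17,36 244:-13,-21,39
```

Emit:
carry_out:
  motion:
    - [[0, 0.003, 0, 0], [0, 0.006, 0, 0], [0, 0.006, 0, 0]]

```text
clock: 12.5
position: [0.5156, 0.1368, 0.0308]
tool_rot: [[-0.972, -0.233, 0.0], [-0.233, 0.972, -0.0], [-0.0, -0.0, -1.0]]
ft_force: [0.7, -2.2, 0.8]
grip_width: -0.0003
```

```bash
python3 nz.py | head -14; python3 - <<'E'
from h import *
q,d=r.snapshot('side');crop(q,'pics/s5.png',220,180,60,45,13)
E
```

```text
12.5 [ -0.36411664 -18.84213104] 0.030831970705435068 [ 0.65313747 -2.15693428  0.79874213]
194 
195 
196 
197 
198 
199 239:-8,13,32 240:-6,12,33 241:-3,13,30
200 239:-11,7,35 240:-9,5,36 241:-8,3,36
201 239:-12,5,34 240:-11,1,36 241:-9,1,36 242:-7,-0,36
202 239:-12,5,31 240:-11,1,34 241:-10,-1,34 242:-9,-4,36
203 240:-12,-0,32 241:-9,2,29 242:-9,-3,32 243:-11,-14,41
204 241:-11,-2,30 242:-9,-2,29 243:-13,-16,41 244:-12,-20,43
205 241:-12,-4,29 242:-10,-6,30 243:-12,-15,37 244:-13,-21,42
206 243:-11,-13,32 244:-11,-18,36
```

View pics/s5.png

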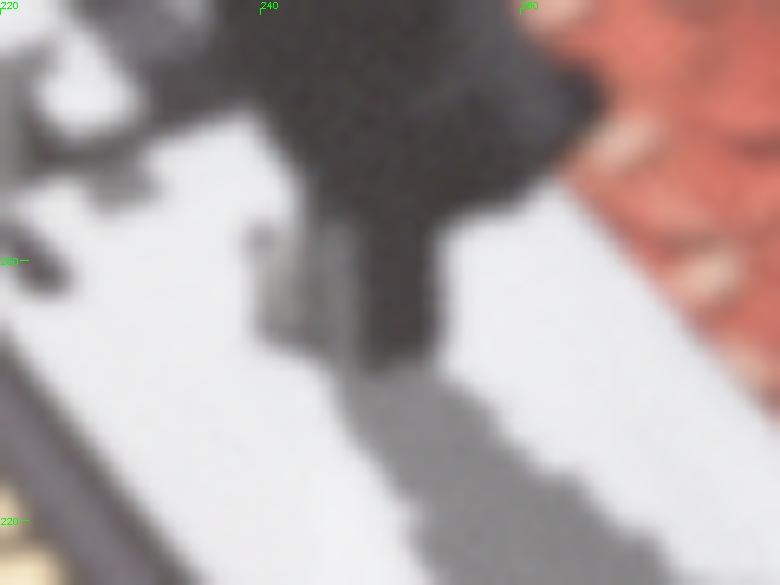

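The nut has reached the pins, and the force is now about 2 N. I'll back off and check whether it dropped.

Emit:
carry_out:
  motion:
    - [[0, -0.01, 0, 0], [0, -0.08, -0.05, 0], [0, -0.2, -0.25, 0], [0, -0.3, -0.4, 0], [0, -0.3, -0.4, 0]]

```text
clock: 13.22
position: [0.5358, 0.0614, 0.1352]
tool_rot: [[-0.973, -0.231, 0.007], [-0.231, 0.973, -0.001], [-0.006, -0.003, -1.0]]
ft_force: [0.2, 0.9, -0.6]
grip_width: -0.0003
```

```bash
python3 - <<'E'
from h import *
s=r.read_state();print(s['clock'],1000*tojig(s['position']),s['position'][2],s['ft_force'])
q,d=r.snapshot('side');crop(q,'pics/s6.png',220,180,60,45,13)
a=np.vstack([cloud('side',.0285,.045,.018,(-.022,.022)) for _ in range(3)])
for v in range(192,212):
    b=a[a[:,4]==v];print(v,' '.join(f'{int(u)}:'+','.join('%.0f'%k for k in b[b[:,3]==u][:,:3].mean(0)) for u in np.unique(b[:,3])))
E
```

```text
13.225 [  2.04060397 -96.86270785] 0.1352174799407987 [ 0.24791713  0.88896594 -0.57451969]
192 
193 
194 
195 243:6,20,33
196 242:2,18,34 243:4,17,34 244:7,17,32
197 239:-5,19,33 240:-3,17,34 242:2,19,30 243:3,15,32 244:6,16,30
198 239:-7,14,34 240:-4,17,31 242:1,15,30 243:2,13,31 244:3,10,33 245:5,10,32 246:7,9,32 247:9,6,33 248:10,5,33 249:11,2,35
199 239:-6,16,29 240:-5,15,30 241:-4,12,32 242:-3,9,33 243:1,10,31 244:2,9,31 245:5,9,30 246:6,5,32 247:8,5,32 248:8,1,34 249:10,-1,35 250:12,-1,34
200 240:-8,9,32 241:-6,7,33 242:-3,9,30 243:-0,9,29 244:2,9,29 245:3,6,30 246:5,5,30 247:7,3,31 248:5,-5,37 249:9,-3,34 250:10,-5,35
201 240:-10,4,34 241:-8,3,34 242:-7,1,35 245:2,4,29 246:0,-5,36 247:1,-8,38 248:4,-8,37 249:6,-9,36 250:9,-7,34
202 240:-12,0,35 241:-10,-1,35 242:-9,-4,37 243:-7,-5,36 244:-6,-7,37 245:-4,-8,37 246:-2,-10,38 247:1,-9,36 248:2,-10,36 249:6,-9,34 250:8,-10,34
203 240:-12,0,32 241:-11,-2,33 242:-9,-5,34 243:-8,-7,35 244:-6,-8,36 245:-5,-11,37 246:-3,-11,35 247:0,-10,34 248:2,-11,34 249:5,-10,32 250:7,-11,32
204 240:-13,-1,30 241:-11,-2,30 242:-9,-4,31 243:-9,-8,33 244:-7,-10,34 245:-5,-11,34 246:-2,-9,31 247:-0,-11,32 248:2,-11,31 249:4,-12,31 250:7,-11,29
205 241:-12,-4,29 242:-10,-5,29 243:-9,-8,31 244:-7,-9,31 245:-5,-11,31 246:-3,-12,31 247:-0,-11,29 248:1,-12,29 249:3,-14,30
206 243:-10,-10,30 244:-9,-12,31
207 
208 
209 
210 
211
```

View pics/s6.png

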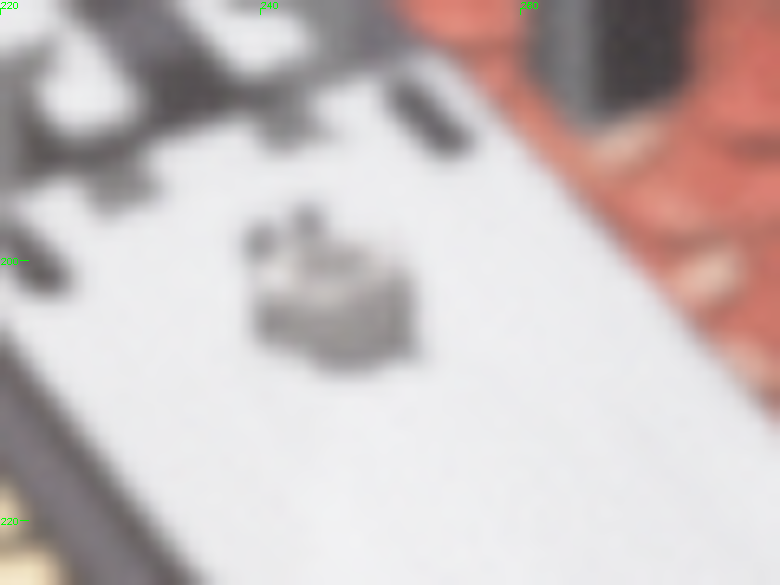

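The nut hangs nose-down: the rear top edge is about 38 mm above the bench and the front about 32 mm. I'll press lightly on the rear edge with the fingertip.

Emit:
carry_out:
  motion:
    - [[0, 0.1, 0, 0], [0, 0.2, 0.1, 0], [0, 0.302, 0.2, 0], [0, 0.302, 0.3, 0], [0, 0.302, 0.345, 0], [0, 0.302, 0.355, 0], [0, 0.302, 0.355, 0]]

```text
clock: 14.3
position: [0.5157, 0.1373, 0.0426]
tool_rot: [[-0.972, -0.233, 0.001], [-0.233, 0.972, -0.0], [-0.001, -0.0, -1.0]]
ft_force: [0.3, -1.3, 1.7]
grip_width: 0.0001
```

Emit:
carry_out:
  motion:
    - [[0, 0, 0.004, 0], [0, 0, 0.008, 0], [0, 0, 0.012, 0], [0, 0, 0.012, 0]]

```text
clock: 14.8
position: [0.5153, 0.1374, 0.039]
tool_rot: [[-0.972, -0.233, -0.0], [-0.233, 0.972, -0.0], [0.0, -0.0, -1.0]]
ft_force: [-0.3, -0.2, 0.4]
grip_width: -0.0002
```

Emit:
carry_out:
  motion:
    - [[0, 0, 0.003, 0], [0, 0, 0.006, 0], [0, 0, 0.006, 0]]

```text
clock: 15.18
position: [0.5153, 0.1374, 0.0374]
tool_rot: [[-0.972, -0.234, -0.0], [-0.234, 0.972, -0.0], [0.0, -0.0, -1.0]]
ft_force: [0.1, 0.2, -0.4]
grip_width: 0.0001
```

Emit:
carry_out:
  motion:
    - [[0, 0, 0.003, 0], [0, 0, 0.006, 0], [0, 0, 0.006, 0]]

```text
clock: 15.55
position: [0.5153, 0.1374, 0.0359]
tool_rot: [[-0.972, -0.234, -0.0], [-0.234, 0.972, -0.0], [0.0, -0.0, -1.0]]
ft_force: [0.0, -0.2, 0.6]
grip_width: -0.0001
```

Emit:
carry_out:
  motion:
    - [[0, 0, 0.003, 0], [0, 0, 0.006, 0], [0, 0, 0.006, 0]]

```text
clock: 15.92
position: [0.5153, 0.1374, 0.0344]
tool_rot: [[-0.972, -0.234, -0.0], [-0.234, 0.972, -0.0], [0.0, -0.0, -1.0]]
ft_force: [0.3, 0.0, -0.4]
grip_width: 0.0003
```

Emit:
carry_out:
  motion:
    - [[0, 0, 0.002, 0], [0, 0, 0.004, 0], [0, 0, 0.004, 0]]

```text
clock: 16.3
position: [0.5154, 0.1374, 0.0335]
tool_rot: [[-0.972, -0.233, -0.0], [-0.233, 0.972, -0.0], [0.0, -0.0, -1.0]]
ft_force: [0.0, 0.6, -0.1]
grip_width: 0.0001
```

```bash
python3 nz.py
```

```text
16.3 [ -0.42992171 -18.19761208] 0.033478388230181524 [ 0.00442105  0.55827191 -0.06122065]
194 
195 
196 
197 
198 
199 241:-3,12,31
200 240:-8,8,33 241:-6,7,33
201 241:-8,3,34
202 240:-11,1,34 241:-10,-2,35 242:-13,-13,45
203 240:-12,0,32 241:-11,-3,34 242:-15,-16,44 243:-12,-16,43
204 240:-13,-1,30 242:-10,-5,32 243:-13,-16,41 244:-12,-19,42
205 243:-13,-17,39 244:-12,-19,39
206 244:-12,-20,38
207 
208 
209 
210 
211
```

Emit:
carry_out:
  motion:
    - [[0, 0, -0.02, 0], [0, 0, -0.04, 0], [0, 0.018, -0.04, 0], [0, 0.036, -0.04, 0], [0, 0.036, -0.04, 0]]

```text
clock: 16.98
position: [0.513, 0.1466, 0.0433]
tool_rot: [[-0.972, -0.234, -0.0], [-0.234, 0.972, -0.0], [0.0, 0.0, -1.0]]
ft_force: [-0.2, 0.4, -0.4]
grip_width: 0.0001
```

Emit:
carry_out:
  motion:
    - [[0, 0, 0.006, 0], [0, 0, 0.012, 0], [0, 0, 0.016, 0], [0, 0, 0.016, 0]]

```text
clock: 17.48
position: [0.5132, 0.1461, 0.0394]
tool_rot: [[-0.972, -0.233, -0.0], [-0.233, 0.972, -0.0], [0.0, -0.0, -1.0]]
ft_force: [-0.1, -0.7, -0.2]
grip_width: 0.0
```

Emit:
carry_out:
  motion:
    - [[0, 0, 0.003, 0], [0, 0, 0.006, 0], [0, 0, 0.006, 0]]

```text
clock: 17.85
position: [0.5133, 0.1462, 0.038]
tool_rot: [[-0.972, -0.233, -0.0], [-0.233, 0.972, -0.0], [0.0, -0.0, -1.0]]
ft_force: [0.4, 0.9, 0.9]
grip_width: -0.0002
```

Emit:
carry_out:
  motion:
    - [[0, 0, 0.003, 0], [0, 0, 0.006, 0], [0, 0, 0.006, 0]]

```text
clock: 18.23
position: [0.5132, 0.1461, 0.0364]
tool_rot: [[-0.972, -0.233, -0.0], [-0.233, 0.972, -0.0], [0.0, -0.0, -1.0]]
ft_force: [0.4, 0.4, -0.2]
grip_width: 0.0003
```

Emit:
carry_out:
  motion:
    - [[0, 0, 0.003, 0], [0, 0, 0.006, 0], [0, 0, 0.006, 0]]

```text
clock: 18.6
position: [0.5132, 0.1461, 0.0349]
tool_rot: [[-0.972, -0.234, -0.0], [-0.234, 0.972, -0.0], [0.0, -0.0, -1.0]]
ft_force: [0.4, -0.2, 0.4]
grip_width: -0.0002
```

Emit:
carry_out:
  motion:
    - [[0, 0, 0.002, 0], [0, 0, 0.004, 0], [0, 0, 0.006, 0], [0, 0, 0.006, 0]]

```text
clock: 19.1
position: [0.5132, 0.1462, 0.0335]
tool_rot: [[-0.972, -0.234, -0.0], [-0.234, 0.972, -0.0], [0.0, -0.0, -1.0]]
ft_force: [-0.6, -0.0, -0.4]
grip_width: 0.0001
```

```bash
python3 nz.py
```

```text
19.1 [-0.48878827 -9.17307927] 0.03345950911989047 [-0.61559958 -0.03987078 -0.35553646]
194 
195 
196 
197 
198 
199 
200 240:-13,-3,43
201 237:-13,13,29 240:-10,4,34 241:-13,-7,43
202 240:-11,3,32 241:-12,-6,39 242:-13,-13,44 244:-9,-15,44 249:0,-20,44
203 240:-12,1,31 241:-11,-4,34 242:-12,-11,39 243:-11,-14,41 244:-10,-16,42 245:-8,-17,43 247:-6,-22,45 248:-3,-21,43 249:-0,-21,42 250:3,-19,39
204 240:-12,0,29 241:-11,-3,31 242:-13,-13,39 243:-12,-14,39 244:-10,-15,39 245:-9,-18,41 246:-8,-21,42 247:-5,-21,41 248:-3,-20,40 249:1,-17,36 250:5,-14,32
205 242:-10,-5,29 243:-12,-15,37 244:-11,-17,38 245:-8,-16,36 246:-5,-14,33 247:-3,-15,33
206 244:-9,-14,32
207 
208 
209 
210 
211
```

Emit:
carry_out:
  motion:
    - [[0, 0, -0.05, 0], [0, -0.1, -0.25, 0], [0, -0.25, -0.4, 0], [0, -0.34, -0.4, 0], [0, -0.34, -0.4, 0]]

```text
clock: 19.77
position: [0.5339, 0.0623, 0.1348]
tool_rot: [[-0.973, -0.231, 0.002], [-0.231, 0.973, -0.0], [-0.002, -0.001, -1.0]]
ft_force: [-0.8, -0.4, -0.6]
grip_width: -0.0001
```

```bash
python3 - <<'E'
from h import *
s=r.read_state();print(s['clock'],1000*tojig(s['position']),s['position'][2],s['ft_force'])
q,d=r.snapshot('side');crop(q,'pics/s7.png',220,180,60,45,13)
a=np.vstack([cloud('side',.0285,.045,.018,(-.022,.022)) for _ in range(3)])
for v in range(194,210):
    b=a[a[:,4]==v];print(v,' '.join(f'{int(u)}:'+','.join('%.0f'%k for k in b[b[:,3]==u][:,:3].mean(0)) for u in np.unique(b[:,3])))
E
```

```text
19.775 [  0.39878904 -95.54087383] 0.13483101740684986 [-0.79787359 -0.44957987 -0.62152938]
194 
195 243:6,20,34
196 242:3,19,32 243:4,18,33 244:7,18,32
197 239:-4,20,32 240:-4,16,34 242:2,18,30 243:4,16,32 244:6,16,31
198 239:-6,17,32 240:-4,17,31 242:1,16,30 243:2,13,32 244:3,11,32 245:5,9,32 246:7,9,32 247:9,8,32
199 239:-6,16,30 240:-5,14,30 241:-3,13,30 242:-2,11,31 243:-0,8,32 244:3,9,31 245:4,7,32 246:6,7,31 247:7,4,33 248:9,2,33 249:11,2,32
200 239:-8,13,29 240:-7,10,32 241:-4,10,30 242:-3,9,31 243:-1,8,31 244:1,6,31 245:4,7,29 246:5,5,30 248:8,1,32 249:10,-0,32 250:12,-2,32
201 240:-9,6,32 241:-6,6,31 242:-4,7,29 248:7,-1,30 249:8,-4,32 250:10,-6,33
202 240:-11,2,33 241:-9,2,32 248:5,-6,32 249:7,-7,32 250:9,-8,32
203 240:-12,1,31 241:-10,-1,32 242:-8,-2,32 243:-6,-3,32 244:-5,-4,32 246:-1,-7,32 247:1,-8,33 248:3,-8,32 249:5,-10,32 250:7,-11,32
204 240:-13,-1,30 241:-11,-3,31 242:-9,-4,31 243:-7,-5,31 244:-6,-7,32 245:-4,-9,32 246:-2,-9,32 247:0,-10,31 248:2,-11,31 249:4,-13,32 250:6,-12,30
205 241:-12,-4,29 243:-9,-8,31 244:-7,-9,30 245:-5,-11,31 246:-3,-12,31 247:-1,-12,30 248:2,-12,29
206 244:-8,-10,29 245:-6,-12,30 246:-4,-13,29
207 
208 247:-5,-19,29
209
```

View pics/s7.png

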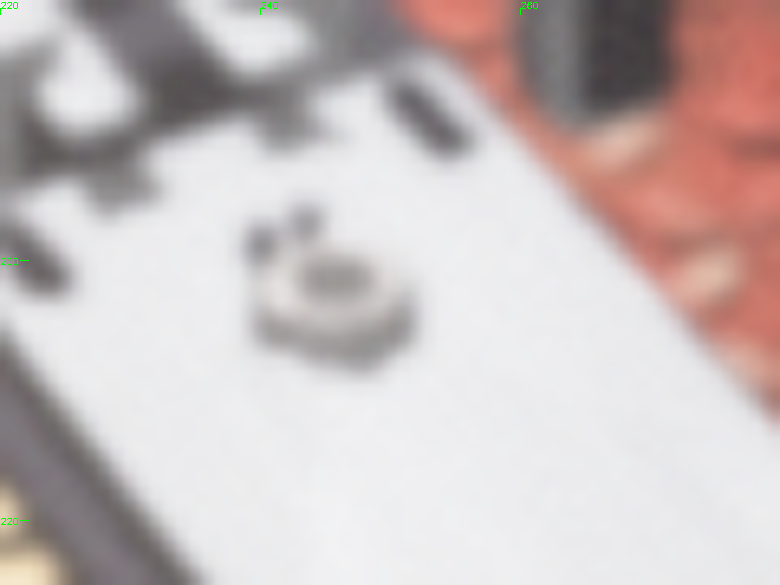

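The nut is flat with its top about 32–33 mm above the bench, so it is home. Next is the keeper: I'll push the knob from its +y side with the closed fingers.

```bash
python3 - <<'E'
from h import *
print(rel(w(0,.05,.16),YAW), rel(w(0,.195,.12),YAW,(w(0,.05,.16),down(YAW))),w(0,.195,.12))
E
```

```text
[-0.004  0.573 -0.107  0.007] [ 0.    0.58  0.16 -0.  ] [0.46693467 0.34501831 0.12      ]
```

Emit:
carry_out:
  motion:
    - [[0, 0.15, -0.1, 0], [0, 0.3, -0.12, 0], [0, 0.45, -0.12, 0], [0, 0.6, -0.12, 0], [0, 0.75, -0.12, 0], [0, 0.9, -0.12, 0], [0, 1.0, -0.12, 0], [0, 1.0, -0.12, 0], [0, 1.0, -0.12, 0]]

```text
clock: 21.1
position: [0.4744, 0.3065, 0.1632]
tool_rot: [[-0.972, -0.234, -0.0], [-0.234, 0.972, -0.001], [0.001, -0.0, -1.0]]
ft_force: [0.0, -0.2, -0.7]
grip_width: 0.0001
```

```bash
python3 - <<'E'
from h import *
s=r.read_state();print(s['clock'],1000*tojig(s['position']),s['position'][2],s['ft_force'],np.round(s['q']))
print(rel(w(0,.192,.055),YAW))
E
```

```text
21.1 [ -1.56089034 155.81735183] 0.16323167275219647 [ 0.02843603 -0.15776384 -0.74874328] [20. -0. -8. 82. -0.  6.]
[-0.007  0.145  0.433  0.007]
```

Emit:
carry_out:
  motion:
    - [[-0.005, 0.1, 0, 0.007], [-0.007, 0.145, 0.1, 0.007], [-0.007, 0.145, 0.25, 0.007], [-0.007, 0.145, 0.38, 0.007], [-0.007, 0.145, 0.433, 0.007], [-0.007, 0.145, 0.433, 0.007]]

```text
clock: 21.85
position: [0.4678, 0.3416, 0.0549]
tool_rot: [[-0.974, -0.227, -0.001], [-0.227, 0.974, -0.001], [0.001, -0.0, -1.0]]
ft_force: [0.9, -0.3, -0.2]
grip_width: -0.0002
```

Emit:
carry_out:
  motion:
    - [[0, -0.014, 0, 0], [0, -0.028, 0, 0], [0, -0.042, 0, 0], [0, -0.056, 0, 0], [0, -0.07, 0, 0], [0, -0.084, 0, 0], [0, -0.098, 0, 0], [0, -0.112, 0, 0], [0, -0.126, 0, 0], [0, -0.14, 0, 0]]

```text
clock: 23.1
position: [0.4761, 0.308, 0.0553]
tool_rot: [[-0.974, -0.228, 0.0], [-0.228, 0.974, -0.0], [-0.0, -0.0, -1.0]]
ft_force: [0.1, 4.0, 0.6]
grip_width: 0.0
```

```bash
cat > kz.py <<'E'
from h import *
s=r.read_state();print(s['clock'],1000*tojig(s['position']),s['position'][2],s['ft_force'])
E
python3 kz.py
```

```text
23.1 [  0.39883171 156.88099692] 0.055275920886514014 [0.11381626 3.97534949 0.61628553]
```

Emit:
carry_out:
  motion:
    - [[0, -0.01, 0, 0], [0, -0.02, 0, 0], [0, -0.03, 0, 0], [0, -0.04, 0, 0], [0, -0.05, 0, 0], [0, -0.06, 0, 0], [0, -0.07, 0, 0], [0, -0.08, 0, 0]]

```text
clock: 24.1
position: [0.4806, 0.2886, 0.0553]
tool_rot: [[-0.974, -0.228, 0.0], [-0.228, 0.974, -0.0], [-0.0, -0.0, -1.0]]
ft_force: [0.5, 3.4, -0.2]
grip_width: -0.0004
```

Emit:
carry_out:
  motion:
    - [[0, -0.01, 0, 0], [0, -0.02, 0, 0], [0, -0.03, 0, 0], [0, -0.04, 0, 0], [0, -0.05, 0, 0], [0, -0.06, 0, 0], [0, -0.07, 0, 0], [0, -0.08, 0, 0]]

```text
clock: 25.1
position: [0.4851, 0.2691, 0.0553]
tool_rot: [[-0.974, -0.228, 0.0], [-0.228, 0.974, -0.0], [-0.0, -0.0, -1.0]]
ft_force: [1.4, 4.1, 1.0]
grip_width: -0.0
```

```bash
python3 kz.py
```

```text
25.1 [  0.32816997 116.90364958] 0.05527493720290384 [1.39445682 4.05473189 0.97951161]
```

Still about 4 N, so nothing is touching the nut. I'll close in on the stop slowly.

Emit:
carry_out:
  motion:
    - [[0, -0.01, 0, 0], [0, -0.02, 0, 0], [0, -0.03, 0, 0], [0, -0.036, 0, 0], [0, -0.036, 0, 0]]

```text
clock: 25.72
position: [0.4872, 0.2602, 0.0553]
tool_rot: [[-0.974, -0.228, -0.0], [-0.228, 0.974, -0.0], [0.0, -0.0, -1.0]]
ft_force: [1.0, 2.9, 1.2]
grip_width: 0.0003
```

Emit:
carry_out:
  motion:
    - [[0, -0.006, 0, 0], [0, -0.012, 0, 0], [0, -0.016, 0, 0], [0, -0.016, 0, 0]]

```text
clock: 26.22
position: [0.4878, 0.2578, 0.0553]
tool_rot: [[-0.973, -0.229, -0.0], [-0.229, 0.973, 0.003], [-0.0, 0.003, -1.0]]
ft_force: [-0.7, 10.6, 0.1]
grip_width: 0.0001
```

```bash
python3 kz.py
```

```text
26.225 [  0.32161492 105.33797023] 0.05530947823632329 [-0.6528539  10.60704931  0.14195061]
```

Emit:
carry_out:
  motion:
    - [[0, 0.02, 0, 0], [0, 0.1, 0, 0], [0, 0.2, -0.2, 0], [0, 0.35, -0.4, 0], [0, 0.5, -0.5, 0], [0, 0.5, -0.5, 0]]

```text
clock: 26.98
position: [0.4593, 0.3814, 0.1826]
tool_rot: [[-0.973, -0.231, 0.003], [-0.231, 0.973, 0.001], [-0.003, 0.001, -1.0]]
ft_force: [0.9, 0.2, 0.2]
grip_width: 0.0001
```

```bash
python3 kz.py; python3 - <<'E'
from h import *
p,d=r.snapshot('top');q,d=r.snapshot('side')
k=lambda m,f:cv2.resize(m[:,:,::-1],None,fx=f,fy=f,interpolation=cv2.INTER_CUBIC)
cv2.imwrite('pics/c8.png',np.vstack([k(p[200:270,150:270],5),k(q[170:220,200:320],5)]))
print('knob pred @70',px('top',w(0,.080,.069)),px('side',w(0,.080,.069)),'nest',px('side',w(0,0,.033)))
a=cloud('side',.060,.075,.02,(.03,.16));print(np.median(a,0),len(a))
a=cloud('top',.060,.075,.02,(.03,.16));print(np.median(a,0) if len(a) else 0,len(a))
E
```

```text
26.975 [  0.87451033 232.19816196] 0.18258971748195896 [0.90037278 0.22624879 0.15827892]
knob pred @70 [197.10533804 239.10723024] [227.87578271 169.19517251] nest [244.86376542 200.85944829]
[ -1.79823376  78.83783068  66.9083238  228.         171.        ] 63
[  1.70481465  81.55367378  67.6543235  196.         238.        ] 75
```

View pics/c8.png

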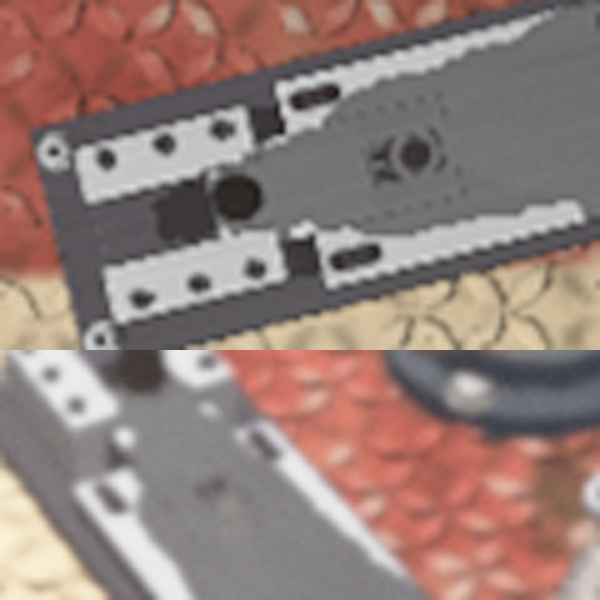

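The top view shows the knob at crop (238,196), about jig y 80, which means full travel. The fork lies over the nut at crop (415,153). The arm is clear of everything, so I'm handing the job in.

```bash
python3 -c "
from bench import r
print(r.sign_off())"
```

```text
the job is handed in; nothing more can be done
None
```

The nut is home in the hexagonal nest, the keeper is at its stop over it, and I handed the job in at about 27 s. `sign_off` gives no verdict.

- **Nut:** I pushed it along the plate with the closed fingers until the stop pins held it; the wrist force read about 2 N there. It hung nose-down on the rim at first. My first press to level it missed, because the fingertips came down just behind the nut. I moved about 9 mm forward and pressed again, and it settled. It then measured flat, with its top 32–33 mm above the bench (33 is fully home).
- **Keeper:** I pushed the knob from behind. It slid at about 4 N with no rise as it passed over the nut, then rose to about 10.6 N at the stop.
- **Last checks:** the two cameras put the knob at jig y 79 and 81.5 mm. That means about 70 mm of travel, give or take 2 mm. The arm was clear of everything.
- **Not checked separately:** I did not measure the nut's height again once the keeper was over it, though the top picture shows it centred under the fork. I also did not re-measure the spanner, the bottle or the bolt; the tool was never brought down near them.

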